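Press a filter cartridge home in the bench ratchet clamp and unload it

TASK

The white filter unit in the bench clamp has its new blue cartridge only part-way in: pump the clamp's red trigger until the cartridge is fully home, stopping as soon as you feel it seat so that the unit is not overloaded. Then press the yellow release and keep it down until the jaw has sprung fully open, lift the unit out and set it down gently, right way up, on the floor of the metal tray. Move the jaw only by the trigger and the release, never push it directly, and leave everything else where it stands.

Things in the scene. Friction and masses are not known exactly. Their poses are not given: they have to be found in the camera images.
- clamp: one-hand ratchet bar clamp bolted to the bench; dark base plate 354 x 88 x 12. Origin on the table; x runs along the bar to the moving jaw, z up. Along x (mm): yellow release pad -125, black fixed grip -64 to -42, red trigger about 0 (both 28 wide, top z 150), blue fixed jaw 22 to 38 (top z 104), grey bed 44 to 136, moving jaw. Only grip and trigger stand above z 104
- trigger (a joint): red trigger lever (rad), hinged under the bar at clamp x 0, z 22: 0 at rest, 0.245 at its end stop, the swell then 27 mm nearer the grip. Springs back. A full stroke brings the jaw 6 mm closer and keeps 5 (one tooth) when let go; a shorter one may keep nothing. 3 to 6 strokes are needed
- trigger_swell (a point): face of the trigger's finger swell (round bar 16 diameter, 28 long) towards the moving jaw; push it in clamp -x. At rest at clamp x 12, z 134. Push needed: 3 to 6 N while the jaw runs free, about 10 N while the cartridge slides in; once it is home the push climbs steeply before the stroke ends; 20 N overloads the unit. At the trigger's end stop it is firm too
- release (a joint): yellow release rocker (rad): 0 at rest, 0.17 when its pad is fully down (sunk about 7 mm); the jaw is freed from about 0.07 (3 mm). Takes 4 to 17 N, most where the loaded pawl breaks free. While held down, with the trigger let go, the jaw springs open by itself within a second; let go early, it catches again
- release_pad (a point): middle of the top of the yellow release pad (24 x 26 mm), at clamp x -125, z 63 at rest; press straight down. The black grip begins 61 mm away in clamp +x and is 87 mm higher
- jaw: toothed bar with the blue moving jaw (44 wide, clamp z 62 to 101) and its rubber pad. Moves only along clamp x; its origin is at clamp x 0 when fully open (pad face then at clamp x 140) and 14 to 26 mm towards -x when the cartridge is home. The pad yields 1 mm per 20 N. A light spring pulls it open, the ratchet holds it
- unit: filter unit: white square housing 62 (x) x 48 (y) x 46 high, about 0.3 kg, hose spigot 12 high on top at x -14. Origin under the housing's centre; x points to the cartridge, along clamp x. Lies loosely on the bed at clamp x about 90. Grip it from above across its 48 width
- cartridge: blue cartridge, flange 42 diameter x 6, pushed into the housing's +x end against a stiff O-ring (about 16 N). Origin on its axis, 23 above the unit's underside: at the unit's x 0 when fully home (flange against housing), further along x by as much as it still stands out, 5 to 9 mm at the start. Flange outer face 37 from its origin
- tray: aluminium tray for finished units, fixed, 135 (x) x 190 (y) x 24 high, walls and floor 4 to 5 thick, on the left or on the right beyond the clamp; origin under its centre
- tray_in (a point): centre of the tray's inner floor
- slide_rack: blue slide rack with upright glass slides, 76 x 120 x 64 high, fixed; origin under its centre. Bystander; may stand on either side, where the tray is not
- specimen_jar: clear specimen jar with yellow lid, 52 diameter x 62 high; origin under its centre. Bystander
- cassette_box: white box 100 x 150 x 42 high full of coloured tissue cassettes, fixed; origin under its centre. Bystander
- spent_cartridge: grey-brown used filter cartridge standing on its flange, 42 diameter x 34 high; origin under its centre. Bystander
- forceps: steel forceps lying flat, 120 x 10 x 6 high; origin under the middle. Bystander
- brush: small section brush, 160 long, lying flat. Bystander
- bed (a point): middle of the work bed's top (clamp x 90, z 56), 62 wide, rails at y +-28 to 32 rise 6 above it. The unit lies here between the rails with 4 mm play each side. At its -x end a rubber-faced screw stop in the fixed jaw reaches to clamp x 48 to 58, set differently each time; it takes the push
Not all that is in view belongs to the job. What is shaped like the unit but green is not meant.

How it is judged:
By the outcome, as a careful person would: the job done as asked, in the order asked, and still so for the second after the job is handed in, with the robot touching nothing.
It also fails if it takes over 67 s, if anything falls off the work surface, if the arm or the gripper's body presses on something with over 40 N, if the wrist force passes 120 N, or if a joint passes its speed limit or range.

ROBOT

A 6-joint arm with a two-finger parallel gripper is mounted at the origin on the work surface. World frame = base frame: x ahead of the robot, y to its left, z up, the work surface at z = 0. Lengths are in m, angles in rad, forces in N, time in s.
With the tool pointing down it reaches from about 0.375 to 0.975 m from the base axis. Payload 3.8 kg.
Tool frame: the origin (TCP) lies on the centre line of the jaws, within the pads' length; the fingertips stand 17 mm ahead of it and the grasp point (between the pads) lies 2 mm behind it (bot.tip_extent is the distance from the TCP to the fingertips, in m); z points along the fingers, y is the line along which they close (so a half turn about z gives the same grasp; the last joint's range is limited). The gripper opens to 85 mm and grips with 20 to 120 N. Pads are 22 mm wide; open, the fingers measure 114 mm over their backs; the gripper's body (76 mm by 85 mm) begins 54 mm behind the grasp point. The pads swing forward as they close: fully open they stand 13 mm farther back than shut.
Start: joints at [1.23, 0.264, 1.604, -0, 1.274, -0.037], TCP at [0.202, 0.644, 0.248] pointing down, gripper open.
Joint ranges: [-2.63, 2.63], [-0.94, 2.18], [0.31, 2.57], [-1.31, 4.45], [0, 2.66], [-2.55, 2.55]. Speed limits (rad/s): [2.57, 2.57, 3.14, 3.14, 3.14, 3.14].

INTERFACE

Orientations are given as a rotation vector (axis times angle).
In Python, from workcell import readout, read_camera, finish_job, bot gives the robot as it stands.
- The arm moves only by the tool jog_arm, never from a script. Its argument "deltas" is one flat list of numbers, 7 for each row, row after row: the shift along the tool's x, y, z in m, then the turn, a rotation vector about the tool's x, y, z in degrees, then the gripper command: -1 is shut, 1 is fully open, values between are in proportion. A call has 1 to 8 rows; each row is the pose to reach, as a shift and turn from the pose commanded when the call began, along the tool's axes at that moment; what a row does not reach only later rows make up. A row lasts 1/10 s, in which the tool goes at most 50 mm and 8.59 degrees, less where a joint would pass 70% of its speed; a pose out of reach is approached as far as the arm can. A call with a gripper value outside its range is refused whole. The fingers move at their own pace and stop on an object; "squeeze" is the grip in N (left out, the last holds). Time passes only in rows, so rows that repeat a pose let the fingers close. It gives the time, the measured TCP pose, the force, the opening and the grip force at its end, in the units of the state.
- readout.read_state(): the state, without advancing time (a new reading comes with each control period).
- read_camera(name): name is "scene" or "top"; returns a dict with "color" (480x640x3 uint8, blue, green, red), "fx", "fy", "cx", "cy" (pixels), "dist" ([k1, k2, p1, p2, k3] as OpenCV has them; the pictures are not rectified), "origin" and "attitude" of the camera in the world. Camera axes: x right, y down, z forward; pixel columns grow to the right and rows downward; lengths in m; the calibration is good to about 2 mm. A picture is of the moment at which its call begins. There is no depth.
- finish_job(): hands the job in; it is judged then, once.
The state is a dict: "time": time; "q": joint angles; "joint_vel": joint speeds; "joint_torque": joint torques, N m; "tool_pos": TCP position; "tcp_rot": TCP orientation; "wrist_force": force on the tool from outside, world axes, zero at the start; "torque": the same for the moment, N m; "width": opening from 0.0 (shut) to 1.0 (fully open); "grip_force": force on a finger pad.
Only numpy, scipy, OpenCV 4.12 (cv2) and the standard library are available. Lean on these libraries where they do the work, as an engineer would, in place of code of your own. Each camera call takes 0.05 s, during which the arm holds its last target. There are 200 camera calls.

## Working session

There is one attempt and no reset: what is moved stays moved. The work goes in short steps, Python scripts to look and compute and a tool call to move; the robot and the scene stay as the last step left them, time stands still between calls to the robot, and variables do not carry over. Pictures are saved under pics/ and viewed, at most 13 in all, crops included, and the job is handed in when it is done.

Besides the shell and the picture viewer there is one more tool, called by a JSON object that holds its "method" and its "body", one argument or row to a line. jog_arm: Moves the arm, as the interface text tells. Its arguments: {"type":"object","properties":{"deltas":{"type":"array"},"squeeze":{"type":"number"}},"required":["deltas"]}

```bash
ls; mkdir -p pics; python3 - <<'E'
from workcell import readout, read_camera, bot
import cv2
for n in("scene","top"):
    c=read_camera(n); cv2.imwrite(f"pics/{n}0.png",c["color"])
    print(n,{k:v for k,v in c.items() if k!="color"})
print(readout.read_state(), [a for a in dir(bot) if a[0]!='_'])
E
```

```text
pics
scene {'fx': 521.8102126543811, 'fy': 521.8102126543811, 'cx': 322.00278429259066, 'cy': 240.55631671253505, 'dist': array([-0.03381133,  0.        ,  0.        ,  0.        ,  0.        ]), 'origin': array([ 0.81141093, -0.54170622,  0.93013515]), 'attitude': array([-2.38809959, -0.7111005 ,  0.22301906])}
top {'fx': 593.0807130274741, 'fy': 593.0807130274741, 'cx': 324.0468906210446, 'cy': 236.67333039121223, 'dist': array([-0.20248765,  0.        ,  0.        ,  0.        ,  0.        ]), 'origin': array([2.57310106e-01, 7.15973265e-04, 1.37331033e+00]), 'attitude': array([-2.13893439,  2.13083975, -0.19139533])}
{'time': 0.1, 'q': array([ 1.23009865e+00,  2.64680265e-01,  1.60525346e+00, -5.58887120e-06,
        1.27368902e+00, -3.68931570e-02]), 'joint_vel': array([ 0.00120589, -0.00263021, -0.00225984, -0.00097674,  0.00052039,
       -0.00054908]), 'joint_torque': array([-3.21104108e-04, -5.16702211e+01, -3.68589020e+01, -9.16659337e-05,
        6.28343085e-03,  9.44979433e-06]), 'tool_pos': array([0.20171679, 0.64349566, 0.24707618]), 'tcp_rot': array([-0.47532226, -3.10504469,  0.0031334 ]), 'wrist_force': array([ 0.24724245, -0.372744  ,  1.45869188]), 'torque': array([-0.02156119,  0.00491868,  0.02497177]), 'grip_force': 0.0, 'width': 1.0020056033950189} ['MotionError', 'tip_extent']
```

View pics/scene0.png

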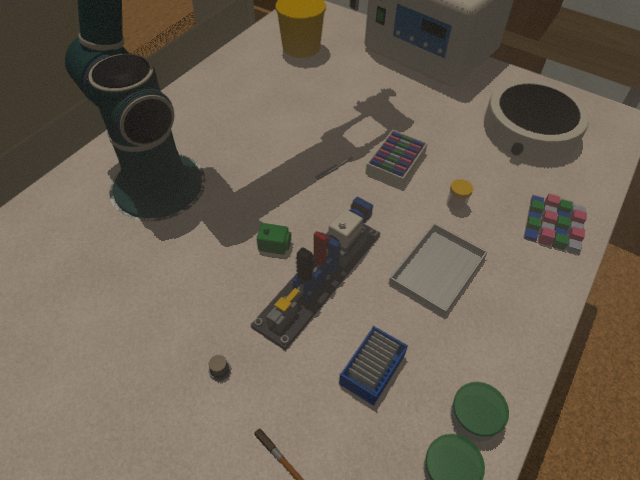

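View pics/top0.png

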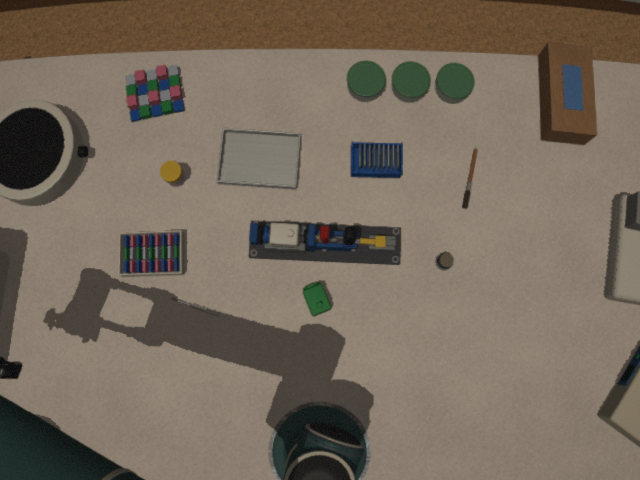

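The scene view shows the clamp around (320,270), the tray at (438,268) and the rack at (374,365). In the top view the clamp spans (249..400, 222..264) with its jaw end to the left (world +y), and the tray is at (260,158). I'll enlarge the clamp next.

```bash
cat > h.py <<'E'
import numpy as np, cv2
from scipy.spatial.transform import Rotation as R
from workcell import readout, read_camera
def proj(c,P):
    r=R.from_rotvec(c["attitude"]).inv()
    K=np.array([[c["fx"],0,c["cx"]],[0,c["fy"],c["cy"]],[0,0,1]])
    return cv2.projectPoints(r.apply(np.atleast_2d(P)-c["origin"]),np.zeros(3),np.zeros(3),K,c["dist"])[0][:,0]
def ray(c,uv,z):
    K=np.array([[c["fx"],0,c["cx"]],[0,c["fy"],c["cy"]],[0,0,1]])
    p=cv2.undistortPoints(np.array(uv,float).reshape(-1,1,2),K,c["dist"])[:,0]
    d=R.from_rotvec(c["attitude"]).apply(np.c_[p,np.ones(len(p))])
    return c["origin"]+d*((z-c["origin"][2])/d[:,2])[:,None]
def crop(c,x0,y0,w,h,s,name):
    cv2.imwrite(name,cv2.resize(c["color"][y0:y0+h,x0:x0+w],None,fx=s,fy=s,interpolation=cv2.INTER_CUBIC))
E
python3 - <<'E'
from h import *
t=read_camera("top"); s=read_camera("scene")
a=cv2.resize(t["color"][120:274,210:410],None,fx=4,fy=4,interpolation=2)
cv2.imwrite("pics/a.png",a)
b=cv2.resize(s["color"][190:350,245:395],None,fx=3.7,fy=3.7,interpolation=2)
cv2.imwrite("pics/b.png",b)
E
```

```text
(no output)
```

View pics/a.png

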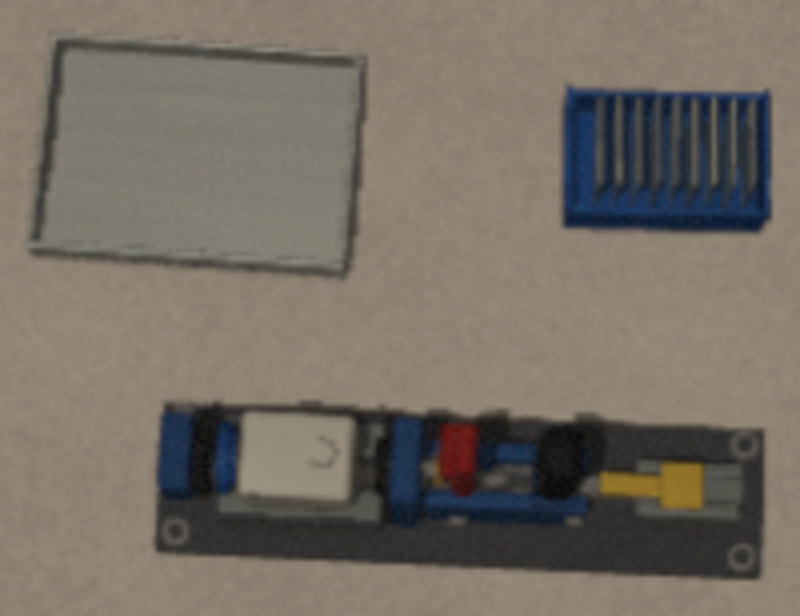

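View pics/b.png

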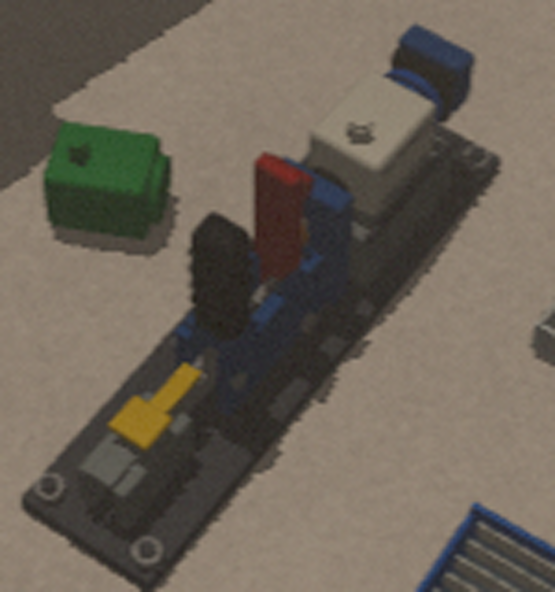

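The crops show the clamp plate corners at top-crop (163,403), (763,430), (760,577), (157,550), the release pad at (682,485), the fixed jaw top at x 392–422, and the tray corners at (55,38), (364,58), (346,274), (32,250). The unit's housing top runs from (240,410) to (353,503).

```bash
cat > m.py <<'E'
from h import *
t=read_camera("top"); s=read_camera("scene")
U=lambda L,z:ray(t,[((x+.5)/4-.5+210,(y+.5)/4-.5+120) for x,y in L],z)
V=lambda L,z:ray(s,[((x+.5)/3.7-.5+245,(y+.5)/3.7-.5+190) for x,y in L],z)
p=U([(163,403),(763,430),(760,577),(157,550)],.012)
ax=(p[0]+p[3]-p[1]-p[2])/2; print("plate len",np.linalg.norm(ax),"wid",np.linalg.norm((p[0]+p[1]-p[2]-p[3])/2))
# joint fit of edge dirs
ax/=np.linalg.norm(ax); ay=np.array([-ax[1],ax[0],0]); print("yaw deg",np.degrees(np.arctan2(ax[1],ax[0])),
 [np.degrees(np.arctan2(*(d)[[1,0]])) for d in (p[0]-p[1],p[3]-p[2])])
c=p.mean(0); print("plate centre",c)
def cl(q,x0,y0=0): # implied origin from feature
    return (q-ax*x0-ay*y0)[:2]
print("scene plate corners:",V([(25,505),(150,587),(497,165)],.012))
pt=U([(682,485)],.063)[0]; ps=V([(143,421)],.063)[0]
print("pad top/scene",pt,ps,"-> O",cl(pt,-.125),cl(ps,-.125))
fj=U([(407,470)],.104)[0]; print("fixed jaw -> O",cl(fj,.030))
print("rel plate centre in clamp x via pad:",(c-pt)@ax-.125, "lat",(pt-c)@ay)
un=U([(240,410),(353,417),(350,503),(237,494)],.102); uc=un.mean(0)
print("unit c",uc,"size",np.linalg.norm(un[0]-un[1]),np.linalg.norm(un[0]-un[3]), "clamp x",(uc-pt)@ax-.125,"y",(uc-c)@ay, "yaw",[np.degrees(np.arctan2(*d[[1,0]])) for d in (un[0]-un[1],un[3]-un[2])])
tr=U([(55,38),(364,58),(346,274),(32,250)],.024); print("tray",tr.mean(0),tr,[np.degrees(np.arctan2(*d[[1,0]])) for d in (tr[0]-tr[1],tr[3]-tr[2])])
E
python3 m.py
```

```text
plate len 0.3513520720024409 wid 0.08696996105906471
yaw deg 87.64511261548802 [np.float64(87.6394974021719), np.float64(87.65075901036032)]
plate centre [ 0.48078548 -0.01045536  0.012     ]
scene plate corners: [[ 0.43497037 -0.18828817  0.012     ]
 [ 0.51845552 -0.19075111  0.012     ]
 [ 0.53234379  0.15584378  0.012     ]]
pad top/scene [ 0.47560083 -0.13420801  0.063     ] [ 0.47698007 -0.13495493  0.063     ] -> O [ 0.48073695 -0.00931358] [ 0.48211619 -0.0100605 ]
fixed jaw -> O [ 0.47515402 -0.01043831]
rel plate centre in clamp x via pad: -0.001138828514651094 lat 9.539914404088137e-05
unit c [0.48427471 0.08067202 0.102     ] size 0.06200270568645879 0.046543160774328254 clamp x 0.09005496335666982 y 0.0002580428248456024 yaw [np.float64(86.62210916644732), np.float64(85.66830543056005)]
tray [0.68048602 0.14608198 0.024     ] [[0.75367731 0.2352134  0.024     ]
 [0.74047697 0.04837011 0.024     ]
 [0.60667855 0.05733662 0.024     ]
 [0.62111126 0.24340781 0.024     ]] [np.float64(85.95880977178098), np.float64(85.56470224479818)]
```

```bash
cat >> h.py <<'E'
O=np.array([.481,-.0100,0]); YAW=np.radians(87.7)
AX=np.array([np.cos(YAW),np.sin(YAW),0]); AY=np.array([-AX[1],AX[0],0])
def C(x,y,z): return O+AX*x+AY*y+np.array([0,0,z])
def down(yaw): # tool x at yaw, z down
    x=np.array([np.cos(yaw),np.sin(yaw),0]); z=np.array([0,0,-1]); return R.from_matrix(np.c_[x,np.cross(z,x),z])
def delta(P,yaw=YAW):
    st=readout.read_state(); r=R.from_rotvec(st["tcp_rot"])
    return np.round(r.inv().apply(P-st["tool_pos"]),4), np.round((r.inv()*down(yaw)).as_rotvec(degrees=True),2)
def where():
    st=readout.read_state(); d=st["tool_pos"]-O; f=st["wrist_force"]
    print("t %.2f clamp"%st["time"],np.round([d@AX,d@AY,d[2]],4),"F",np.round([f@AX,f@AY,f[2]],2),"w %.3f g %.1f"%(st["width"],st["grip_force"]),"q",np.round(st["q"],2),"yaw",np.round(np.degrees(np.arctan2(*R.from_rotvec(st["tcp_rot"]).as_matrix()[[1,0],0])),2))
E
python3 -c "
from h import *
where(); print(C(.028,0,.137)); print(delta(C(.032,0,.2)))"
```

```text
t 0.30 clamp [0.6421 0.3052 0.2478] F [-0.49 -0.49  0.61] w 1.004 g 0.0 q [ 1.23  0.26  1.6   0.    1.27 -0.04] yaw 162.59
[0.48212369 0.01797744 0.137     ]
(array([-0.4537, -0.5095,  0.0482]), array([-4.000e-02,  3.000e-02,  7.489e+01]))
```

{"method": "jog_arm", "body": {
  "deltas": [-0.454,-0.51,0,0,0,74.9,-1,-0.454,-0.51,0,0,0,74.9,-1,-0.454,-0.51,0,0,0,74.9,-1,-0.454,-0.51,0,0,0,74.9,-1,-0.454,-0.51,0,0,0,74.9,-1,-0.454,-0.51,0,0,0,74.9,-1,-0.454,-0.51,0,0,0,74.9,-1,-0.454,-0.51,0,0,0,74.9,-1]
}}

```text
time: 1.1
tool_pos: [0.3667, 0.2776, 0.2486]
tcp_rot: [2.152, 2.288, 0.002]
wrist_force: [0.8, 0.8, 0.1]
width: 0.001
grip_force: 0.0
```

```bash
python3 -c "
from h import *
where(); print(delta(C(.032,0,.2)))"
```

```text
t 1.10 clamp [0.2828 0.1257 0.2486] F [ 0.87 -0.75  0.14] w 0.001 g 0.0 q [ 0.59 -0.15  2.04 -0.    1.25  0.53] yaw 93.52
(array([-0.2623,  0.0996,  0.0485]), array([ 0.05, -0.03,  5.82]))
```

{"method": "jog_arm", "body": {
  "deltas": [-0.262,0.1,0,0,0,5.8,-1,-0.262,0.1,0,0,0,5.8,-1,-0.262,0.1,0,0,0,5.8,-1,-0.262,0.1,0,0,0,5.8,-1,-0.262,0.1,0,0,0,5.8,-1,-0.262,0.1,0,0,0,5.8,-1,-0.262,0.1,0,0,0,5.8,-1,-0.262,0.1,0,0,0,5.8,-1]
}}

```text
time: 1.9
tool_pos: [0.4836, 0.0243, 0.2482]
tcp_rot: [-2.261, -2.18, -0.0]
wrist_force: [-0.4, 0.2, 0.4]
width: -0.004
grip_force: 0.0
```

```bash
python3 -c "
from h import *
where(); print(delta(C(.032,0,.137)))"
```

```text
t 1.90 clamp [ 0.0344 -0.0012  0.2482] F [0.22 0.43 0.43] w -0.004 g 0.0 q [-0.   -0.1   2.    0.    1.25  0.03] yaw 87.92
(array([-0.0024, -0.0012,  0.1112]), array([-0.03, -0.03,  0.22]))
```

{"method": "jog_arm", "body": {
  "deltas": [0.0,-0.001,0.05,0,0,0.0,-1,0.0,-0.001,0.09,0,0,0.0,-1,0.0,-0.001,0.11,0,0,0.0,-1,0.0,-0.001,0.11,0,0,0.0,-1]
}}

```text
time: 2.3
tool_pos: [0.4787, 0.0262, 0.1345]
tcp_rot: [-2.253, -2.181, 0.009]
wrist_force: [0.1, 0.5, 0.5]
width: -0.001
grip_force: 0.0
```

```bash
python3 -c "
from h import *
s=read_camera('scene');t=read_camera('top')
a=cv2.resize(s['color'][170:330,245:395],None,fx=3.7,fy=3.7,interpolation=2)
b=cv2.resize(t['color'][210:274,210:410],(555,178),interpolation=2)
cv2.imwrite('pics/c.png',a)
where()
print([(proj(s,C(*p))[0]-[245,170])*3.7 for p in ((.012,-.014,.134),(.012,.014,.134),(.012,-.014,.150),(.034,0,.12))])"
```

```text
t 2.40 clamp [0.0359 0.     0.1386] F [ 0.45 -1.07  0.72] w 0.003 g 0.0 q [ 0.   -0.    2.12  0.    1.03  0.03] yaw 88.14
[array([315.4905767 , 253.24395091]), array([272.02651254, 228.93314236]), array([316.38015811, 234.15505084]), array([316.52173096, 231.39429868])]
```

View pics/c.png

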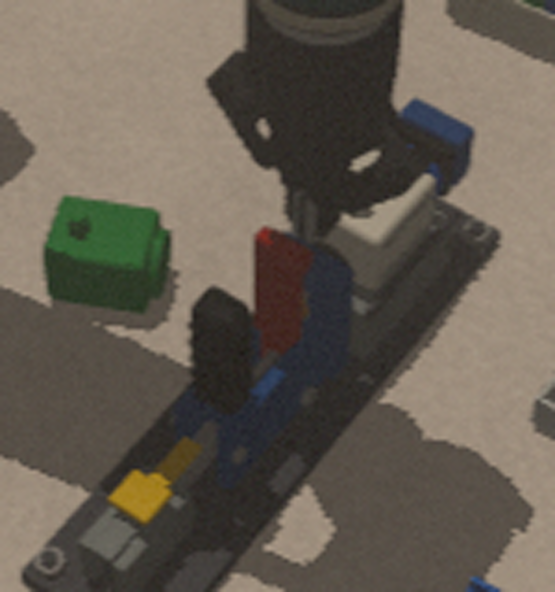

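The fingers stand shut just behind the red trigger, tips near (305,220), with nothing else touched. I'll feel for contact.

{"method": "jog_arm", "body": {
  "deltas": [-0.004,0,0,0,0,0,-1,-0.008,0,0,0,0,0,-1,-0.012,0,0,0,0,0,-1,-0.015,0,0,0,0,0,-1,-0.018,0,0,0,0,0,-1,-0.018,0,0,0,0,0,-1]
}}

```text
time: 3.0
tool_pos: [0.4827, 0.0066, 0.1389]
tcp_rot: [2.259, 2.182, 0.002]
wrist_force: [1.9, 3.7, 3.2]
width: -0.001
grip_force: 1.8
```

```bash
python3 -c "
from h import *
where()"
```

```text
t 3.00 clamp [ 0.0166 -0.001   0.1389] F [ 3.74 -1.79  3.23] w -0.001 g 1.8 q [-0.04 -0.    2.12  0.    1.03 -0.  ] yaw 87.99
```

{"method": "jog_arm", "body": {
  "deltas": [-0.004,0,0,0,0,0,-1,-0.008,0,0,0,0,0,-1,-0.011,0,0,0,0,0,-1,-0.013,0,0,0,0,0,-1,-0.013,0,0,0,0,0,-1]
}}

```text
time: 3.5
tool_pos: [0.4817, -0.0066, 0.1382]
tcp_rot: [2.259, 2.182, 0.0]
wrist_force: [2.0, 3.5, 2.4]
width: 0.002
grip_force: 1.8
```

```bash
python3 -c "
from h import *
where()"
```

```text
t 3.50 clamp [ 0.0034 -0.0006  0.1382] F [ 3.54 -1.84  2.39] w 0.002 g 1.8 q [-0.07 -0.    2.12 -0.    1.03 -0.03] yaw 88.02
```

{"method": "jog_arm", "body": {
  "deltas": [-0.003,0,0,0,0,0,-1,-0.005,0,0,0,0,0,-1,-0.006,0,0,0,0,0,-1,-0.006,0,0,0,0,0,-1]
}}

```text
time: 3.9
tool_pos: [0.4814, -0.0121, 0.1379]
tcp_rot: [-2.259, -2.182, -0.001]
wrist_force: [2.6, 4.2, -0.7]
width: 0.004
grip_force: 2.5
```

```bash
python3 -c "
from h import *
where()"
```

```text
t 3.90 clamp [-0.0021 -0.0005  0.1379] F [ 4.29 -2.42 -0.74] w 0.004 g 2.5 q [-0.08 -0.    2.12  0.    1.02 -0.04] yaw 88.02
```

{"method": "jog_arm", "body": {
  "deltas": [-0.001,0,0,0,0,0,-1,-0.002,0,0,0,0,0,-1,-0.002,0,0,0,0,0,-1]
}}

```text
time: 4.2
tool_pos: [0.4813, -0.0139, 0.1377]
tcp_rot: [-2.259, -2.182, -0.001]
wrist_force: [3.5, 5.3, -1.1]
width: 0.002
grip_force: 2.6
```

```bash
python3 -c "
from h import *
where()"
```

```text
t 4.20 clamp [-0.0039 -0.0004  0.1377] F [ 5.4 -3.3 -1.1] w 0.002 g 2.6 q [-0.08 -0.    2.12  0.    1.02 -0.05] yaw 88.03
```

{"method": "jog_arm", "body": {
  "deltas": [-0.001,0,0,0,0,0,-1,-0.002,0,0,0,0,0,-1,-0.002,0,0,0,0,0,-1]
}}

```text
time: 4.5
tool_pos: [0.4812, -0.0151, 0.1376]
tcp_rot: [-2.259, -2.181, -0.003]
wrist_force: [3.3, 8.1, -2.0]
width: 0.003
grip_force: 4.0
```

```bash
python3 -c "
from h import *
where()"
```

```text
t 4.50 clamp [-0.0051 -0.0004  0.1376] F [ 8.23 -2.97 -1.96] w 0.003 g 4.0 q [-0.08 -0.    2.12  0.    1.02 -0.05] yaw 87.99
```

{"method": "jog_arm", "body": {
  "deltas": [0.01,0,0,0,0,0,-1,0.02,0,0,0,0,0,-1,0.032,0,0,0,0,0,-1,0.032,0,0,0,0,0,-1,0.032,0,0,0,0,0,-1]
}}

```text
time: 5.0
tool_pos: [0.4822, 0.0161, 0.1382]
tcp_rot: [2.257, 2.185, -0.001]
wrist_force: [-0.4, -0.7, 0.5]
width: 0.004
grip_force: 0.0
```

```bash
python3 -c "
from h import *
where()
s=read_camera('top')
a=cv2.resize(s['color'][205:280,240:410],None,fx=4,fy=4,interpolation=2)
cv2.imwrite('pics/d.png',a)"
```

```text
t 5.00 clamp [ 2.610e-02 -1.000e-04  1.382e-01] F [-0.76  0.37  0.45] w 0.004 g 0.0 q [-0.02 -0.    2.12 -0.    1.03  0.02] yaw 88.12
```

View pics/d.png

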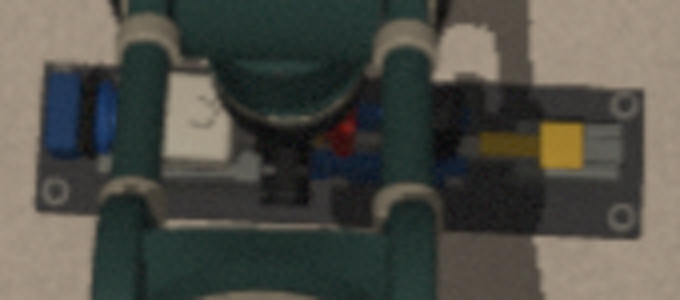

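Top view: the yellow pad is at (562,145), the housing at (197,115), and the jaw's outer edge at crop (47,110), about 1.3 px nearer than before. One tooth was kept. On to stroke 2.

{"method": "jog_arm", "body": {
  "deltas": [-0.005,0,0,0,0,0,-1,-0.01,0,0,0,0,0,-1,-0.014,0,0,0,0,0,-1,-0.018,0,0,0,0,0,-1,-0.021,0,0,0,0,0,-1,-0.024,0,0,0,0,0,-1,-0.026,0,0,0,0,0,-1,-0.026,0,0,0,0,0,-1]
}}

```text
time: 5.85
tool_pos: [0.4813, -0.0105, 0.1382]
tcp_rot: [-2.26, -2.182, -0.0]
wrist_force: [-0.6, 5.9, 1.3]
width: 0.002
grip_force: 2.4
```

```bash
python3 -c "
from h import *
where()"
```

```text
t 5.85 clamp [-0.0005 -0.0003  0.1382] F [5.84 0.83 1.34] w 0.002 g 2.4 q [-0.07 -0.    2.12  0.    1.03 -0.04] yaw 87.99
```

{"method": "jog_arm", "body": {
  "deltas": [-0.002,0,0,0,0,0,-1,-0.0035,0,0,0,0,0,-1,-0.005,0,0,0,0,0,-1,-0.005,0,0,0,0,0,-1]
}}

```text
time: 6.25
tool_pos: [0.4811, -0.0149, 0.1378]
tcp_rot: [-2.259, -2.182, -0.001]
wrist_force: [0.4, 6.3, -1.4]
width: 0.0
grip_force: 2.9
```

```bash
python3 -c "
from h import *
where()"
```

```text
t 6.25 clamp [-0.0049 -0.0003  0.1378] F [ 6.35 -0.17 -1.42] w 0.000 g 2.9 q [-0.08 -0.    2.12  0.    1.03 -0.05] yaw 88.02
```

{"method": "jog_arm", "body": {
  "deltas": [-0.001,0,0,0,0,0,-1,-0.001,0,0,0,0,0,-1,0.01,0,0,0,0,0,-1,0.02,0,0,0,0,0,-1,0.031,0,0,0,0,0,-1,0.031,0,0,0,0,0,-1,0.031,0,0,0,0,0,-1]
}}

```text
time: 6.95
tool_pos: [0.4824, 0.016, 0.1383]
tcp_rot: [2.257, 2.184, -0.001]
wrist_force: [0.0, -0.1, 0.3]
width: -0.003
grip_force: 0.0
```

{"method": "jog_arm", "body": {
  "deltas": [-0.005,0,0,0,0,0,-1,-0.009,0,0,0,0,0,-1,-0.012,0,0,0,0,0,-1,-0.015,0,0,0,0,0,-1,-0.018,0,0,0,0,0,-1,-0.018,0,0,0,0,0,-1]
}}

```text
time: 7.55
tool_pos: [0.4818, -0.0027, 0.1385]
tcp_rot: [2.26, 2.182, 0.001]
wrist_force: [-0.3, 4.1, 3.1]
width: -0.007
grip_force: 2.0
```

```bash
python3 -c "
from h import *
where()"
```

```text
t 7.55 clamp [ 0.0073 -0.0005  0.1385] F [4.12 0.46 3.09] w -0.007 g 2.0 q [-0.06 -0.    2.12  0.    1.03 -0.02] yaw 87.99
```

{"method": "jog_arm", "body": {
  "deltas": [-0.002,0,0,0,0,0,-1,-0.004,0,0,0,0,0,-1,-0.006,0,0,0,0,0,-1,-0.007,0,0,0,0,0,-1,-0.007,0,0,0,0,0,-1]
}}

```text
time: 8.05
tool_pos: [0.4815, -0.0094, 0.1382]
tcp_rot: [-2.26, -2.183, -0.0]
wrist_force: [-0.3, 3.9, 1.8]
width: -0.0
grip_force: 2.0
```

```bash
python3 -c "
from h import *
where()"
```

```text
t 8.05 clamp [ 0.0007 -0.0005  0.1382] F [3.87 0.47 1.82] w -0.000 g 2.0 q [-0.07 -0.    2.12  0.    1.03 -0.04] yaw 88.01
```

{"method": "jog_arm", "body": {
  "deltas": [-0.002,0,0,0,0,0,-1,-0.004,0,0,0,0,0,-1,-0.006,0,0,0,0,0,-1,-0.006,0,0,0,0,0,-1]
}}

```text
time: 8.45
tool_pos: [0.4812, -0.0149, 0.1377]
tcp_rot: [-2.259, -2.182, -0.001]
wrist_force: [0.6, 6.3, -2.1]
width: -0.004
grip_force: 3.0
```

```bash
python3 -c "
from h import *
where()"
```

```text
t 8.45 clamp [-0.0049 -0.0004  0.1377] F [ 6.28 -0.32 -2.07] w -0.004 g 3.0 q [-0.08 -0.    2.12  0.    1.02 -0.05] yaw 88.02
```

{"method": "jog_arm", "body": {
  "deltas": [-0.001,0,0,0,0,0,-1,-0.0015,0,0,0,0,0,-1,-0.0015,0,0,0,0,0,-1]
}}

```text
time: 8.75
tool_pos: [0.4812, -0.0151, 0.1377]
tcp_rot: [-2.258, -2.18, -0.004]
wrist_force: [1.4, 10.6, -1.2]
width: 0.003
grip_force: 5.0
```

{"method": "jog_arm", "body": {
  "deltas": [0.01,0,0,0,0,0,-1,0.02,0,0,0,0,0,-1,0.032,0,0,0,0,0,-1,0.032,0,0,0,0,0,-1,0.032,0,0,0,0,0,-1]
}}

```text
time: 9.25
tool_pos: [0.4824, 0.0155, 0.1383]
tcp_rot: [2.257, 2.184, -0.001]
wrist_force: [1.0, -0.1, 0.2]
width: -0.001
grip_force: 0.0
```

```bash
python3 -c "
from h import *
where()
s=read_camera('top')
a=cv2.resize(s['color'][205:280,240:410],None,fx=4,fy=4,interpolation=2)
cv2.imwrite('pics/e.png',a)"
```

```text
t 9.25 clamp [ 0.0255 -0.0003  0.1383] F [-0.1  -1.01  0.18] w -0.001 g 0.0 q [-0.02 -0.    2.12 -0.    1.03  0.01] yaw 88.12
```

View pics/e.png

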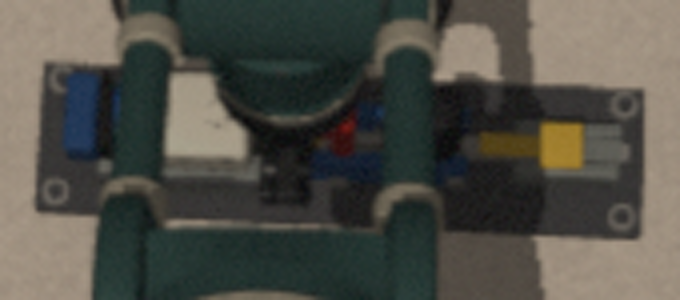

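Jaw outer edge is now at crop (65,115), against 47 earlier, which is about 10 mm more. The housing slid with it, its right edge going from 231 to 249. The jaw has pushed the unit towards the stop, so from here I go carefully.

{"method": "jog_arm", "body": {
  "deltas": [-0.004,0,0,0,0,0,-1,-0.007,0,0,0,0,0,-1,-0.009,0,0,0,0,0,-1,-0.011,0,0,0,0,0,-1,-0.013,0,0,0,0,0,-1,-0.013,0,0,0,0,0,-1]
}}

```text
time: 9.9
tool_pos: [0.482, 0.0023, 0.1387]
tcp_rot: [-2.26, -2.182, -0.001]
wrist_force: [-0.6, 4.8, 4.2]
width: 0.0
grip_force: 2.5
```

{"method": "jog_arm", "body": {
  "deltas": [-0.0015,0,0,0,0,0,-1,-0.003,0,0,0,0,0,-1,-0.0045,0,0,0,0,0,-1,-0.0045,0,0,0,0,0,-1]
}}

```text
time: 10.3
tool_pos: [0.4819, -0.0021, 0.1386]
tcp_rot: [-2.26, -2.182, -0.001]
wrist_force: [-0.1, 5.5, 3.4]
width: -0.0
grip_force: 2.6
```

{"method": "jog_arm", "body": {
  "deltas": [-0.0015,0,0,0,0,0,-1,-0.003,0,0,0,0,0,-1,-0.0045,0,0,0,0,0,-1,-0.0045,0,0,0,0,0,-1]
}}

```text
time: 10.7
tool_pos: [0.4817, -0.0061, 0.1385]
tcp_rot: [-2.259, -2.182, -0.002]
wrist_force: [-0.3, 7.5, 3.8]
width: -0.002
grip_force: 3.7
```

{"method": "jog_arm", "body": {
  "deltas": [-0.0015,0,0,0,0,0,-1,-0.003,0,0,0,0,0,-1,-0.004,0,0,0,0,0,-1,-0.004,0,0,0,0,0,-1]
}}

```text
time: 11.1
tool_pos: [0.4815, -0.0097, 0.1382]
tcp_rot: [-2.259, -2.181, -0.003]
wrist_force: [0.1, 8.4, 2.1]
width: -0.003
grip_force: 4.2
```

{"method": "jog_arm", "body": {
  "deltas": [-0.0015,0,0,0,0,0,-1,-0.003,0,0,0,0,0,-1,-0.003,0,0,0,0,0,-1]
}}

```text
time: 11.4
tool_pos: [0.4814, -0.0126, 0.138]
tcp_rot: [-2.259, -2.181, -0.003]
wrist_force: [1.2, 9.6, 0.7]
width: -0.002
grip_force: 4.6
```

{"method": "jog_arm", "body": {
  "deltas": [-0.001,0,0,0,0,0,-1,-0.002,0,0,0,0,0,-1,-0.002,0,0,0,0,0,-1]
}}

```text
time: 11.7
tool_pos: [0.4813, -0.0143, 0.1378]
tcp_rot: [-2.259, -2.181, -0.004]
wrist_force: [0.7, 9.9, -1.0]
width: -0.001
grip_force: 4.9
```

{"method": "jog_arm", "body": {
  "deltas": [-0.001,0,0,0,0,0,-1,-0.001,0,0,0,0,0,-1]
}}

```text
time: 11.9
tool_pos: [0.4813, -0.0151, 0.1377]
tcp_rot: [-2.259, -2.18, -0.004]
wrist_force: [1.3, 10.2, -1.7]
width: 0.003
grip_force: 5.0
```

{"method": "jog_arm", "body": {
  "deltas": [0.01,0,0,0,0,0,-1,0.02,0,0,0,0,0,-1,0.031,0,0,0,0,0,-1,0.031,0,0,0,0,0,-1,0.031,0,0,0,0,0,-1]
}}

```text
time: 12.4
tool_pos: [0.4823, 0.0143, 0.1383]
tcp_rot: [2.257, 2.184, -0.001]
wrist_force: [-0.1, -0.3, -0.2]
width: -0.001
grip_force: 0.0
```

{"method": "jog_arm", "body": {
  "deltas": [-0.004,0,0,0,0,0,-1,-0.007,0,0,0,0,0,-1,-0.009,0,0,0,0,0,-1,-0.011,0,0,0,0,0,-1,-0.011,0,0,0,0,0,-1]
}}

```text
time: 12.9
tool_pos: [0.482, 0.004, 0.1387]
tcp_rot: [-2.26, -2.18, -0.003]
wrist_force: [-0.1, 9.2, 3.2]
width: -0.002
grip_force: 4.1
```

{"method": "jog_arm", "body": {
  "deltas": [-0.0015,0,0,0,0,0,-1,-0.003,0,0,0,0,0,-1,-0.003,0,0,0,0,0,-1]
}}

```text
time: 13.2
tool_pos: [0.4819, 0.0013, 0.1388]
tcp_rot: [-2.259, -2.18, -0.003]
wrist_force: [-1.8, 8.7, 3.8]
width: 0.002
grip_force: 4.4
```

{"method": "jog_arm", "body": {
  "deltas": [-0.0015,0,0,0,0,0,-1,-0.0025,0,0,0,0,0,-1,-0.0025,0,0,0,0,0,-1]
}}

```text
time: 13.5
tool_pos: [0.4818, -0.0011, 0.1388]
tcp_rot: [-2.259, -2.18, -0.004]
wrist_force: [-1.6, 9.5, 4.4]
width: -0.001
grip_force: 4.5
```

{"method": "jog_arm", "body": {
  "deltas": [-0.001,0,0,0,0,0,-1,-0.002,0,0,0,0,0,-1,-0.002,0,0,0,0,0,-1]
}}

```text
time: 13.8
tool_pos: [0.4817, -0.003, 0.1387]
tcp_rot: [-2.259, -2.18, -0.004]
wrist_force: [-1.6, 10.3, 3.7]
width: 0.0
grip_force: 4.6
```

{"method": "jog_arm", "body": {
  "deltas": [-0.001,0,0,0,0,0,-1,-0.002,0,0,0,0,0,-1,-0.002,0,0,0,0,0,-1]
}}

```text
time: 14.1
tool_pos: [0.4816, -0.0051, 0.1386]
tcp_rot: [-2.259, -2.18, -0.003]
wrist_force: [-0.7, 8.0, 3.0]
width: -0.001
grip_force: 4.4
```

{"method": "jog_arm", "body": {
  "deltas": [-0.001,0,0,0,0,0,-1,-0.002,0,0,0,0,0,-1,-0.002,0,0,0,0,0,-1]
}}

```text
time: 14.4
tool_pos: [0.4815, -0.0072, 0.1386]
tcp_rot: [-2.259, -2.18, -0.003]
wrist_force: [-0.4, 9.4, 2.4]
width: 0.001
grip_force: 4.3
```

{"method": "jog_arm", "body": {
  "deltas": [-0.001,0,0,0,0,0,-1,-0.0015,0,0,0,0,0,-1,-0.0015,0,0,0,0,0,-1]
}}

```text
time: 14.7
tool_pos: [0.4815, -0.0086, 0.1385]
tcp_rot: [-2.259, -2.18, -0.004]
wrist_force: [0.4, 8.4, 2.3]
width: -0.002
grip_force: 4.3
```

{"method": "jog_arm", "body": {
  "deltas": [-0.001,0,0,0,0,0,-1,-0.0015,0,0,0,0,0,-1,-0.0015,0,0,0,0,0,-1]
}}

```text
time: 15.0
tool_pos: [0.4814, -0.0102, 0.1383]
tcp_rot: [-2.259, -2.18, -0.003]
wrist_force: [-0.1, 8.5, 0.8]
width: -0.001
grip_force: 4.2
```

{"method": "jog_arm", "body": {
  "deltas": [-0.001,0,0,0,0,0,-1,-0.0015,0,0,0,0,0,-1,-0.0015,0,0,0,0,0,-1]
}}

```text
time: 15.3
tool_pos: [0.4813, -0.0115, 0.1383]
tcp_rot: [-2.259, -2.18, -0.004]
wrist_force: [-0.3, 8.5, 0.8]
width: -0.003
grip_force: 4.5
```

{"method": "jog_arm", "body": {
  "deltas": [-0.001,0,0,0,0,0,-1,-0.0015,0,0,0,0,0,-1,-0.0015,0,0,0,0,0,-1]
}}

```text
time: 15.6
tool_pos: [0.4813, -0.0127, 0.1382]
tcp_rot: [-2.259, -2.179, -0.004]
wrist_force: [-0.4, 11.1, 0.7]
width: 0.003
grip_force: 5.2
```

{"method": "jog_arm", "body": {
  "deltas": [-0.001,0,0,0,0,0,-1,-0.0015,0,0,0,0,0,-1,-0.0015,0,0,0,0,0,-1]
}}

```text
time: 15.9
tool_pos: [0.4812, -0.0138, 0.138]
tcp_rot: [-2.259, -2.179, -0.005]
wrist_force: [0.5, 11.8, 0.6]
width: 0.0
grip_force: 5.8
```

{"method": "jog_arm", "body": {
  "deltas": [-0.0005,0,0,0,0,0,-1,-0.0008,0,0,0,0,0,-1,-0.0008,0,0,0,0,0,-1]
}}

```text
time: 16.2
tool_pos: [0.4812, -0.0144, 0.138]
tcp_rot: [-2.259, -2.178, -0.006]
wrist_force: [1.0, 11.6, -0.9]
width: -0.004
grip_force: 6.2
```

```bash
python3 -c "
from h import *
where()
s=read_camera('scene'); where()
a=cv2.resize(s['color'][190:270,300:400],None,fx=6,fy=6,interpolation=2)
cv2.imwrite('pics/f.png',a)"
```

```text
t 16.20 clamp [-0.0044 -0.0004  0.138 ] F [11.66 -0.53 -0.86] w -0.004 g 6.2 q [-0.09 -0.    2.12  0.01  1.03 -0.05] yaw 87.93
t 16.25 clamp [-0.0043 -0.0003  0.138 ] F [13.2  -0.72 -1.18] w -0.002 g 6.2 q [-0.09 -0.    2.12  0.01  1.03 -0.05] yaw 87.93
```

View pics/f.png

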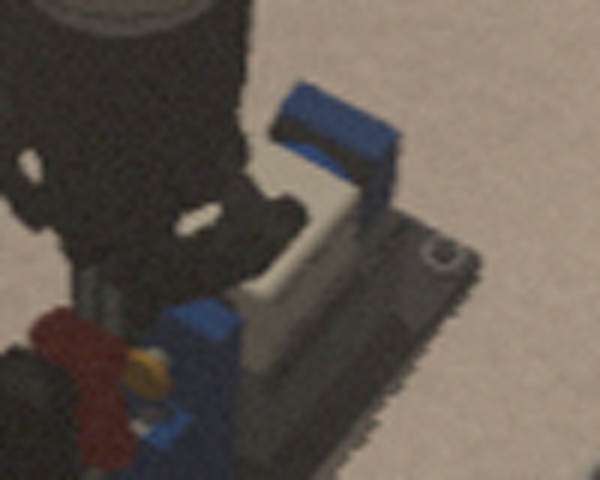

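The jaw's outer top corner (-y) is at crop (400,135) and the housing's top +x/-y corner at (358,190). Only a thin blue flange shows between housing and pad. I'll check the gap numerically.

```bash
python3 - <<'E'
from h import *
s=read_camera('scene'); where()
def cc(uv,z):
    d=ray(s,[uv],z)[0]-O; return np.round([d@AX*1e3,d@AY*1e3],1)
f=lambda x,y:((x+.5)/6-.5+300,(y+.5)/6-.5+190)
b=lambda x,y:((x+.5)/3.7-.5+245,(y+.5)/3.7-.5+190)
print("now jaw outer -y, +y top",cc(f(400,135),.101),cc(f(303,82),.101))
print("start jaw outer",cc(b(472,70),.101),cc(b(415,27),.101))
print("now housing corner",cc(f(358,190),.102)," start",cc(b(437,100),.102), "now -x corner",cc(f(268,298),.102))
print("pad/flange boundary at top", cc(f(290,140),.100),cc(f(320,155),.099))
E
```

```text
t 16.30 clamp [-0.0043 -0.0004  0.138 ] F [11.62 -0.34 -1.19] w 0.000 g 6.2 q [-0.09 -0.    2.12  0.01  1.03 -0.05] yaw 87.93
now jaw outer -y, +y top [136.9 -21.4] [137.8  20. ]
start jaw outer [152.8 -26.3] [161.7  18.4]
now housing corner [106.1 -23.4]  start [121.  -22.6] now -x corner [ 48.2 -24.5]
pad/flange boundary at top [112.9   9.1] [114.   -2.8]
```

{"method": "jog_arm", "body": {
  "deltas": [-0.0005,0,0,0,0,0,-1,-0.0008,0,0,0,0,0,-1,-0.0008,0,0,0,0,0,-1]
}}

```text
time: 16.6
tool_pos: [0.4811, -0.015, 0.1379]
tcp_rot: [-2.259, -2.178, -0.006]
wrist_force: [2.2, 13.2, -1.7]
width: -0.002
grip_force: 6.5
```

```bash
python3 -c "
from h import *
where()"
```

```text
t 16.60 clamp [-0.005  -0.0003  0.1379] F [13.23 -1.7  -1.68] w -0.002 g 6.5 q [-0.09 -0.    2.12  0.01  1.03 -0.05] yaw 87.92
```

{"method": "jog_arm", "body": {
  "deltas": [0.01,0,0,0,0,0,-1,0.02,0,0,0,0,0,-1,0.032,0,0,0,0,0,-1,0.032,0,0,0,0,0,-1,0.032,0,0,0,0,0,-1]
}}

```text
time: 17.1
tool_pos: [0.4823, 0.0147, 0.1382]
tcp_rot: [2.257, 2.184, -0.001]
wrist_force: [-1.0, -0.5, 0.3]
width: -0.003
grip_force: 0.0
```

{"method": "jog_arm", "body": {
  "deltas": [-0.003,0,0,0,0,0,-1,-0.005,0,0,0,0,0,-1,-0.006,0,0,0,0,0,-1,-0.007,0,0,0,0,0,-1,-0.007,0,0,0,0,0,-1]
}}

```text
time: 17.6
tool_pos: [0.4821, 0.0082, 0.1385]
tcp_rot: [-2.259, -2.181, -0.002]
wrist_force: [-0.4, 6.0, 1.7]
width: -0.001
grip_force: 3.0
```

{"method": "jog_arm", "body": {
  "deltas": [-0.001,0,0,0,0,0,-1,-0.002,0,0,0,0,0,-1,-0.002,0,0,0,0,0,-1]
}}

```text
time: 17.9
tool_pos: [0.482, 0.0068, 0.1386]
tcp_rot: [-2.259, -2.18, -0.003]
wrist_force: [-1.3, 8.8, 3.8]
width: -0.002
grip_force: 4.1
```

{"method": "jog_arm", "body": {
  "deltas": [-0.001,0,0,0,0,0,-1,-0.002,0,0,0,0,0,-1,-0.002,0,0,0,0,0,-1]
}}

```text
time: 18.2
tool_pos: [0.482, 0.0053, 0.1387]
tcp_rot: [-2.259, -2.18, -0.004]
wrist_force: [-0.5, 10.9, 2.8]
width: 0.001
grip_force: 5.0
```

{"method": "jog_arm", "body": {
  "deltas": [-0.001,0,0,0,0,0,-1,-0.0015,0,0,0,0,0,-1,-0.0015,0,0,0,0,0,-1]
}}

```text
time: 18.5
tool_pos: [0.482, 0.0042, 0.1387]
tcp_rot: [-2.258, -2.179, -0.005]
wrist_force: [-0.4, 12.0, 3.6]
width: -0.001
grip_force: 5.6
```

```bash
python3 -c "
from h import *
where()"
```

```text
t 18.50 clamp [ 0.0142 -0.0004  0.1387] F [11.95  0.89  3.56] w -0.001 g 5.6 q [-0.05 -0.    2.12  0.01  1.03 -0.01] yaw 87.96
```

{"method": "jog_arm", "body": {
  "deltas": [-0.001,0,0,0,0,0,-1,-0.0015,0,0,0,0,0,-1,-0.0015,0,0,0,0,0,-1]
}}

```text
time: 18.8
tool_pos: [0.4819, 0.003, 0.1387]
tcp_rot: [-2.258, -2.179, -0.006]
wrist_force: [-1.0, 12.6, 4.0]
width: 0.007
grip_force: 6.2
```

```bash
python3 -c "
from h import *
where()"
```

```text
t 18.80 clamp [ 0.013  -0.0004  0.1387] F [12.51  1.53  4.01] w 0.007 g 6.2 q [-0.05 -0.    2.12  0.01  1.03 -0.02] yaw 87.95
```

The force climbs steadily above the sliding plateau with no relaxation, so the cartridge is seated. I let go of the trigger, rise, and go over the release pad.

{"method": "jog_arm", "body": {
  "deltas": [0.012,0,0,0,0,0,-1,0.02,0,0,0,0,0,-1,0.02,0,0,0,0,0,-1,0.02,0,-0.04,0,0,0,-1,0.02,0,-0.08,0,0,0,-1,0.02,0,-0.08,0,0,0,-1]
}}

```text
time: 19.4
tool_pos: [0.4866, 0.0202, 0.2245]
tcp_rot: [2.253, 2.177, 0.012]
wrist_force: [1.6, -0.1, 0.3]
width: 0.002
grip_force: 0.0
```

{"method": "jog_arm", "body": {
  "deltas": [-0.04,0,0,0,0,0,-1,-0.08,0,0,0,0,0,-1,-0.12,0,0,0,0,0,-1,-0.158,0,0,0,0,0,-1,-0.158,0,0,0,0,0,-1,-0.158,0,0,0,0,0,-1]
}}

```text
time: 20.0
tool_pos: [0.4766, -0.1381, 0.2176]
tcp_rot: [-2.261, -2.18, 0.001]
wrist_force: [-0.0, 0.5, -0.2]
width: 0.003
grip_force: 0.0
```

```bash
python3 -c "
from h import *
where(); print(delta(C(-.128,0,.090)))"
```

```text
t 20.00 clamp [-0.1282 -0.0007  0.2176] F [ 0.54  0.04 -0.17] w 0.003 g 0.0 q [-0.33 -0.05  2.01 -0.    1.19 -0.3 ] yaw 87.9
(array([ 1.000e-04, -6.000e-04,  1.276e-01]), array([-0.06, -0.01,  0.2 ]))
```

{"method": "jog_arm", "body": {
  "deltas": [0,-0.0005,0.04,0,0,0,-1,0,-0.0005,0.08,0,0,0,-1,0,-0.0005,0.11,0,0,0,-1,0,-0.0005,0.126,0,0,0,-1,0,-0.0005,0.132,0,0,0,-1,0,-0.0005,0.132,0,0,0,-1]
}}

```text
time: 20.6
tool_pos: [0.476, -0.1361, 0.0854]
tcp_rot: [-2.256, -2.183, 0.002]
wrist_force: [0.2, 0.9, 1.3]
width: -0.001
grip_force: 0.0
```

{"method": "jog_arm", "body": {
  "deltas": [0,0,0.003,0,0,0,-1,0,0,0.006,0,0,0,-1,0,0,0.008,0,0,0,-1,0,0,0.008,0,0,0,-1]
}}

```text
time: 21.0
tool_pos: [0.4772, -0.1375, 0.0789]
tcp_rot: [2.258, 2.182, 0.001]
wrist_force: [0.6, -0.3, 0.0]
width: 0.002
grip_force: 0.4
```

```bash
python3 -c "
from h import *
where()"
```

```text
t 21.00 clamp [-0.1275 -0.0013  0.0789] F [-0.31 -0.56  0.02] w 0.002 g 0.4 q [-0.33  0.1   2.14 -0.    0.9  -0.3 ] yaw 88.03
```

{"method": "jog_arm", "body": {
  "deltas": [0,0,0.0015,0,0,0,-1,0,0,0.003,0,0,0,-1,0,0,0.0045,0,0,0,-1,0,0,0.0045,0,0,0,-1]
}}

```text
time: 21.4
tool_pos: [0.4774, -0.1387, 0.0752]
tcp_rot: [2.256, 2.182, -0.001]
wrist_force: [-3.4, -3.8, 9.3]
width: -0.002
grip_force: 4.7
```

```bash
python3 -c "
from h import *
where()"
```

```text
t 21.40 clamp [-0.1288 -0.0015  0.0752] F [-3.95  3.24  9.27] w -0.002 g 4.7 q [-0.33  0.11  2.14 -0.    0.89 -0.3 ] yaw 88.07
```

{"method": "jog_arm", "body": {
  "deltas": [0,0,0.0015,0,0,0,-1,0,0,0.003,0,0,0,-1,0,0,0.003,0,0,0,-1,0,0,0.003,0,0,0,-1]
}}

```text
time: 21.8
tool_pos: [0.4775, -0.1393, 0.0735]
tcp_rot: [2.256, 2.182, -0.002]
wrist_force: [-6.7, -5.3, 17.7]
width: 0.005
grip_force: 9.0
```

```bash
python3 -c "
from h import *
where()"
```

```text
t 21.80 clamp [-0.1293 -0.0017  0.0735] F [-5.62  6.52 17.68] w 0.005 g 9.0 q [-0.33  0.11  2.14 -0.    0.89 -0.3 ] yaw 88.09
```

{"method": "jog_arm", "body": {
  "deltas": [0,0,0.001,0,0,0,-1,0,0,0.002,0,0,0,-1,0,0,0.002,0,0,0,-1,0,0,0.002,0,0,0,-1,0,0,0.002,0,0,0,-1,0,0,0.002,0,0,0,-1,0,0,0.002,0,0,0,-1,0,0,0.002,0,0,0,-1]
}}

```text
time: 22.6
tool_pos: [0.4777, -0.1393, 0.0733]
tcp_rot: [2.256, 2.182, -0.002]
wrist_force: [-10.8, -4.6, 29.6]
width: 0.002
grip_force: 14.9
```

```bash
python3 -c "
from h import *
where()
s=read_camera('scene'); where()
a=cv2.resize(s['color'][170:330,245:395],None,fx=3.7,fy=3.7,interpolation=2)
cv2.imwrite('pics/g.png',a)"
```

```text
t 22.60 clamp [-0.1293 -0.0019  0.0733] F [-5.01 10.58 29.58] w 0.002 g 14.9 q [-0.33  0.11  2.14 -0.    0.89 -0.3 ] yaw 88.09
t 22.65 clamp [-0.1293 -0.002   0.0733] F [-3.82 11.04 28.38] w -0.001 g 14.9 q [-0.33  0.11  2.14 -0.    0.89 -0.3 ] yaw 88.09
```

View pics/g.png

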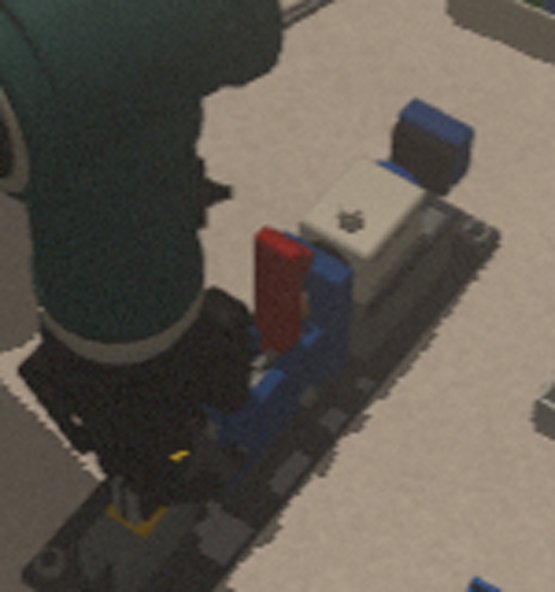

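The jaw stands at (430,145), the same place as before pumping, so it is fully open. The cartridge flange is flush at (398,170). The housing top corners are (300,225), (365,258), (427,200) and (368,158). Next I raise the tool, open the gripper and measure the unit.

{"method": "jog_arm", "body": {
  "deltas": [0,0,-0.01,0,0,0,-1,0,0,-0.03,0,0,0,-1,0,0,-0.07,0,0,0,-1,0,0,-0.11,0,0,0,-1,0,0,-0.15,0,0,0,-1,0,0,-0.15,0,0,0,-1,0,0,-0.15,0,0,0,-1]
}}

```text
time: 23.35
tool_pos: [0.4773, -0.1374, 0.22]
tcp_rot: [2.257, 2.181, 0.002]
wrist_force: [0.1, 0.6, -0.7]
width: -0.001
grip_force: 0.0
```

```bash
python3 - <<'E'
from h import *
where()
s=read_camera('scene')
L=[((x+.5)/3.7-.5+245,(y+.5)/3.7-.5+170) for x,y in ((300,225),(365,258),(427,200),(368,158))]
d=ray(s,L,.102)-O; c=np.c_[d@AX,d@AY]; print(np.round(c*1e3,1),c.mean(0))
t=read_camera('top'); im=t["color"][215:260,240:330].astype(int)
m=(im.min(2)>125)
m=cv2.morphologyEx(m.astype(np.uint8),cv2.MORPH_OPEN,np.ones((5,5)))
n,lab,stt,cen=cv2.connectedComponentsWithStats(m); print(stt,cen)
for i in range(1,n):
    p=np.argwhere(lab==i)[:,::-1].astype(np.float32); r=cv2.minAreaRect(p)
    q=cv2.boxPoints(r)+[240,215]; w=ray(t,q,.102)-O; w=np.c_[w@AX,w@AY]; print(np.round(w*1e3,1),w.mean(0))
st=readout.read_state(); print(delta(C(.08,0,st["tool_pos"][2])))
cv2.imwrite("pics/h.png",cv2.resize(t['color'][120:274,210:410],None,fx=4,fy=4,interpolation=2))
E
```

```text
t 23.35 clamp [-0.1275 -0.0014  0.22  ] F [ 0.58 -0.03 -0.71] w -0.001 g 0.0 q [-0.33 -0.06  2.01  0.    1.19 -0.3 ] yaw 88.03
[[ 45.   18.9]
 [ 46.8 -23.1]
 [101.5 -28.3]
 [108.   15.7]] [ 0.0753149  -0.00419816]
[[   0    0   90   45 3038]
 [   0    0   22   16  201]
 [  24    0   45    5  209]
 [  72    0   18    8  113]
 [  36    9   25   20  395]
 [   3   23    5    5   25]
 [   0   33    7   12   69]] [[46.47794602 25.15075708]
 [ 6.99004975  5.8358209 ]
 [46.61722488  1.86602871]
 [81.75221239  2.84070796]
 [46.42278481 19.0278481 ]
 [ 5.         25.        ]
 [ 2.56521739 38.65217391]]
[[188.4 -36.8]
 [142.1 -38.8]
 [140.   -5.4]
 [186.1  -3.4]] [ 0.1641736  -0.02110692]
[[135.5 -39.1]
 [ 39.1 -43.3]
 [ 38.6 -34.4]
 [135.  -30.2]] [ 0.0870501  -0.03675045]
[[ 30.3 -43.7]
 [ -6.9 -45.4]
 [ -7.5 -29.8]
 [ 29.6 -28.1]] [ 0.01137441 -0.03674992]
[[108.  -20.2]
 [ 55.6 -22.5]
 [ 53.4  19.5]
 [105.6  21.8]] [ 0.08064883 -0.00034231]
[[178.3  14. ]
 [169.6  13.6]
 [169.   22.5]
 [177.7  22.9]] [0.17365612 0.01825233]
[[183.4  36.4]
 [170.3  35.8]
 [168.8  59.8]
 [181.8  60.4]] [0.17609018 0.04810007]
(array([2.07e-01, 1.50e-03, 2.00e-04]), array([-0.14, -0.05,  0.33]))
```

View pics/h.png

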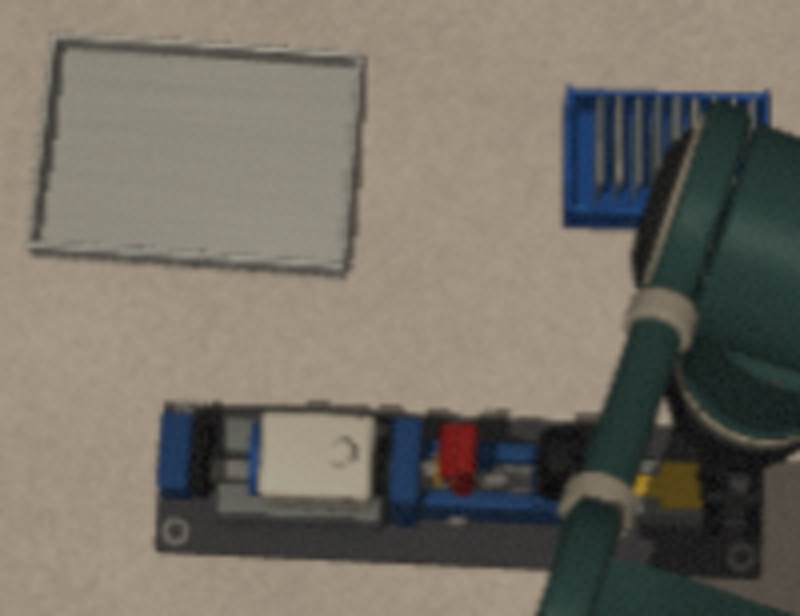

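The housing now lies at crop (262..377, 410..503), centre about clamp x 79, y 0. The jaw is open with a gap to the blue flange. I go over the unit with open jaws.

{"method": "jog_arm", "body": {
  "deltas": [0.04,0.001,0,0,0,0.2,0.9,0.08,0.001,0,0,0,0.2,0.9,0.12,0.001,0,0,0,0.2,0.9,0.16,0.001,0,0,0,0.2,0.9,0.19,0.001,0,0,0,0.2,0.9,0.207,0.001,0,0,0,0.2,0.9,0.207,0.001,0,0,0,0.2,0.9,0.207,0.001,0,0,0,0.2,0.9]
}}

```text
time: 24.25
tool_pos: [0.4836, 0.0695, 0.217]
tcp_rot: [-2.26, -2.179, 0.005]
wrist_force: [0.8, -0.2, -1.0]
width: 0.95
grip_force: 0.0
```

```bash
python3 - <<'E'
from h import *
where(); print(delta(C(.08,0,.083)))
E
```

```text
t 24.25 clamp [0.0796 0.0006 0.217 ] F [-0.2  -0.8  -1.05] w 0.950 g 0.0 q [ 0.09 -0.07  2.03 -0.    1.19  0.13] yaw 87.91
(array([0.0005, 0.0011, 0.134 ]), array([-0.2 ,  0.05,  0.21]))
```

{"method": "jog_arm", "body": {
  "deltas": [0,0.001,0.04,0,0,0,0.9,0,0.001,0.08,0,0,0,0.9,0,0.001,0.11,0,0,0,0.9,0,0.001,0.127,0,0,0,0.9,0,0.001,0.134,0,0,0,0.9,0,0.001,0.134,0,0,0,0.9]
}}

```text
time: 24.85
tool_pos: [0.4845, 0.0686, 0.0834]
tcp_rot: [-2.263, -2.176, 0.004]
wrist_force: [-0.4, 0.5, 0.1]
width: 0.948
grip_force: 0.0
```

{"method": "jog_arm", "body": {
  "deltas": [0,0,0,0,0,0,0.2,0,0,0,0,0,0,0.1,0,0,0,0,0,0,0,0,0,0,0,0,0,-0.3,0,0,0,0,0,0,-0.3,0,0,0,0,0,0,-0.3],
  "squeeze": 25
}}

```text
time: 25.45
tool_pos: [0.4869, 0.0696, 0.0863]
tcp_rot: [2.261, 2.178, 0.003]
wrist_force: [-1.4, -0.4, 6.3]
width: 0.558
grip_force: 28.9
```

```bash
python3 - <<'E'
from h import *
where()
E
```

```text
t 25.45 clamp [ 0.0797 -0.0027  0.0863] F [-0.42  1.38  6.28] w 0.558 g 28.9 q [ 0.09  0.08  2.14 -0.    0.92  0.13] yaw 87.85
```

{"method": "jog_arm", "body": {
  "deltas": [0,0,-0.003,0,0,0,-0.3,0,0,-0.006,0,0,0,-0.3,0,0,-0.012,0,0,0,-0.3,0,0,-0.02,0,0,0,-0.3,0,0,-0.02,0,0,0,-0.3],
  "squeeze": 40
}}

```text
time: 25.95
tool_pos: [0.4867, 0.0697, 0.1061]
tcp_rot: [2.262, 2.178, 0.003]
wrist_force: [-0.3, -0.4, -2.2]
width: 0.556
grip_force: 42.0
```

```bash
python3 - <<'E'
from h import *
where()
E
```

```text
t 25.95 clamp [ 0.0799 -0.0025  0.1061] F [-0.43  0.26 -2.17] w 0.556 g 42.0 q [ 0.09  0.05  2.13 -0.    0.96  0.13] yaw 87.85
```

{"method": "jog_arm", "body": {
  "deltas": [0,0,-0.02,0,0,0,-0.3,0,0,-0.04,0,0,0,-0.3,0,0,-0.055,0,0,0,-0.3,0,0,-0.055,0,0,0,-0.3]
}}

```text
time: 26.35
tool_pos: [0.4877, 0.0698, 0.1624]
tcp_rot: [2.26, 2.177, 0.007]
wrist_force: [0.4, -0.2, -2.7]
width: 0.554
grip_force: 42.6
```

```bash
python3 - <<'E'
from h import *
where(); z=readout.read_state()["tool_pos"][2]; print(delta(np.array([.680,.146,z]),np.radians(86)))
E
```

```text
t 26.35 clamp [ 0.08   -0.0035  0.1624] F [-0.14 -0.36 -2.69] w 0.554 g 42.6 q [ 0.09 -0.01  2.08 -0.    1.07  0.13] yaw 87.84
(array([0.0834, 0.1893, 0.0011]), array([ 0.31, -0.04,  1.84]))
```

{"method": "jog_arm", "body": {
  "deltas": [0.01,0.025,0,0,0,0,-0.3,0.025,0.06,0,0,0,0.5,-0.3,0.04,0.09,0,0,0,1,-0.3,0.053,0.12,0,0,0,1.8,-0.3,0.066,0.15,0,0,0,1.8,-0.3,0.078,0.177,0,0,0,1.8,-0.3,0.083,0.189,0,0,0,1.8,-0.3,0.083,0.189,0,0,0,1.8,-0.3]
}}

```text
time: 27.15
tool_pos: [0.6787, 0.146, 0.1578]
tcp_rot: [-2.296, -2.143, 0.001]
wrist_force: [-0.8, -0.3, -3.0]
width: 0.556
grip_force: 42.7
```

{"method": "jog_arm", "body": {
  "deltas": [0,0,0.02,0,0,0,-0.3,0,0,0.05,0,0,0,-0.3,0,0,0.08,0,0,0,-0.3,0,0,0.1,0,0,0,-0.3,0,0,0.11,0,0,0,-0.3,0,0,0.115,0,0,0,-0.3,0,0,0.115,0,0,0,-0.3]
}}

```text
time: 27.85
tool_pos: [0.6772, 0.1452, 0.0445]
tcp_rot: [-2.297, -2.143, 0.001]
wrist_force: [0.0, -0.1, -2.2]
width: 0.554
grip_force: 42.7
```

```bash
python3 - <<'E'
from h import *
where(); s=readout.read_state(); print(s["tool_pos"],R.from_rotvec(s["tcp_rot"]).as_matrix()[:,2])
E
```

```text
t 27.85 clamp [ 0.1629 -0.1899  0.0445] F [-0.09 -0.04 -2.16] w 0.554 g 42.7 q [ 0.18  0.47  1.72 -0.    0.95  0.24] yaw 86.04
[0.6772407  0.14519516 0.04445597] [-7.74811539e-04 -1.76771970e-04 -9.99999684e-01]
```

Lower gently to contact, about 9 mm to go.

{"method": "jog_arm", "body": {
  "deltas": [0,0,0.002,0,0,0,-0.3,0,0,0.004,0,0,0,-0.3,0,0,0.006,0,0,0,-0.3,0,0,0.0075,0,0,0,-0.3,0,0,0.0075,0,0,0,-0.3]
}}

```text
time: 28.35
tool_pos: [0.6775, 0.1454, 0.0372]
tcp_rot: [-2.297, -2.143, 0.0]
wrist_force: [-0.2, 0.6, -2.4]
width: 0.556
grip_force: 42.7
```

{"method": "jog_arm", "body": {
  "deltas": [0,0,0.0007,0,0,0,-0.3,0,0,0.0013,0,0,0,-0.3,0,0,0.0013,0,0,0,-0.3]
}}

```text
time: 28.65
tool_pos: [0.6776, 0.1454, 0.0359]
tcp_rot: [-2.297, -2.143, 0.0]
wrist_force: [0.1, -1.0, -2.3]
width: 0.554
grip_force: 42.7
```

{"method": "jog_arm", "body": {
  "deltas": [0,0,0.0007,0,0,0,-0.3,0,0,0.0013,0,0,0,-0.3,0,0,0.0013,0,0,0,-0.3]
}}

```text
time: 28.95
tool_pos: [0.6777, 0.1454, 0.0346]
tcp_rot: [-2.297, -2.143, 0.0]
wrist_force: [0.2, 0.0, -3.0]
width: 0.556
grip_force: 42.8
```

```bash
python3 -c "
from h import *
where()"
```

```text
t 28.95 clamp [ 0.1631 -0.1903  0.0346] F [ 0.04 -0.23 -2.96] w 0.556 g 42.8 q [ 0.18  0.49  1.72 -0.    0.93  0.24] yaw 86.04
```

{"method": "jog_arm", "body": {
  "deltas": [0,0,0.0007,0,0,0,-0.3,0,0,0.0013,0,0,0,-0.3,0,0,0.0013,0,0,0,-0.3]
}}

```text
time: 29.25
tool_pos: [0.6777, 0.1454, 0.0345]
tcp_rot: [-2.297, -2.143, -0.0]
wrist_force: [-3.5, -0.6, 6.0]
width: 0.554
grip_force: 43.6
```

```bash
python3 -c "
from h import *
where()"
```

```text
t 29.25 clamp [ 0.1632 -0.1903  0.0345] F [-0.74  3.47  6.02] w 0.554 g 43.6 q [0.18 0.49 1.72 0.   0.93 0.24] yaw 86.04
```

Contact. I relieve the load, open partway, and rise.

{"method": "jog_arm", "body": {
  "deltas": [0,0,-0.001,0,0,0,-0.3,0,0,-0.001,0,0,0,0.2,0,0,-0.001,0,0,0,0.4,0,0,-0.001,0,0,0,0.6,0,0,-0.001,0,0,0,0.6,0,0,-0.001,0,0,0,0.6]
}}

```text
time: 29.85
tool_pos: [0.6778, 0.1454, 0.0344]
tcp_rot: [2.297, 2.143, 0.0]
wrist_force: [-0.7, -0.3, -0.2]
width: 0.8
grip_force: 0.0
```

{"method": "jog_arm", "body": {
  "deltas": [0,0,-0.01,0,0,0,0.6,0,0,-0.03,0,0,0,0.6,0,0,-0.06,0,0,0,0.6,0,0,-0.1,0,0,0,0.6,0,0,-0.14,0,0,0,0.6,0,0,-0.18,0,0,0,0.6,0,0,-0.2,0,0,0,0.6,0,0,-0.2,0,0,0,0.6]
}}

```text
time: 30.65
tool_pos: [0.6805, 0.1459, 0.2411]
tcp_rot: [2.293, 2.14, 0.013]
wrist_force: [0.5, -1.0, 0.8]
width: 0.8
grip_force: 0.0
```

{"method": "jog_arm", "body": {
  "deltas": [-0.03,-0.03,0,0,0,0,0.6,-0.06,-0.07,0,0,0,0,0.6,-0.09,-0.11,0,0,0,0,0.6,-0.12,-0.14,0,0,0,0,0.6,-0.15,-0.17,0,0,0,0,0.6,-0.17,-0.2,0,0,0,0,0.6,-0.17,-0.2,0,0,0,0,0.6]
}}

```text
time: 31.35
tool_pos: [0.4619, -0.0119, 0.2325]
tcp_rot: [-2.297, -2.139, 0.006]
wrist_force: [1.0, 0.1, 0.8]
width: 0.798
grip_force: 0.0
```

```bash
python3 - <<'E'
from h import *
where()
s=read_camera('scene'); t=read_camera('top')
a=cv2.resize(s['color'][180:330,320:500],(600,500),interpolation=2)
b=cv2.resize(t['color'][125:195,210:310],(600,420),interpolation=2)
cv2.imwrite('pics/i.png',cv2.resize(np.vstack([a,b]),None,fx=.65,fy=.65,interpolation=3))
E
```

```text
t 31.35 clamp [-0.0027  0.019   0.2325] F [ 0.17 -1.01  0.77] w 0.798 g 0.0 q [-0.08 -0.13  2.06 -0.    1.22 -0.01] yaw 85.9
```

View pics/i.png

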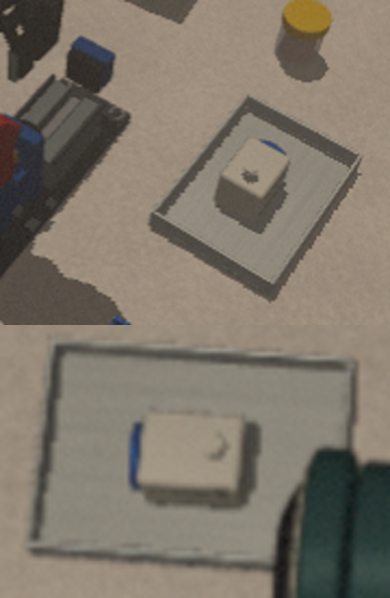

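The unit stands upright in the middle of the tray, at (253,180) and (190,455), with the flange against the housing. The arm is clear, so I hand the job in.

```bash
python3 -c "
from workcell import finish_job
print(finish_job())"
```

```text
the job is handed in; nothing more can be done
None
```

The job is handed in at about 31 s of the 67 s: the cartridge felt seated at a push of about 13 N, the jaw was released until it stood fully open, and the unit is upright on the tray floor. No verdict came back.

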